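Dial the wheel lock of the bench key safe and slide its bolt home

ROBOT

A 6-joint arm with a two-finger parallel gripper is mounted at the origin on a cart in front of the work surface, level with it; the furniture and walls round the work are solid. World frame = base frame: x ahead of the robot, y to its left, z up, the work surface at z = 0. Lengths are in m, angles in rad, forces in N, time in s.
With the tool pointing down it reaches from about 0.275 to 0.875 m from the base axis. Payload 12.5 kg.
Tool frame: the origin (TCP) lies at the very end of the fingers, on their centre line; the grasp point (between the pads) lies 19 mm behind it; x points along the fingers, y is the direction in which the jaws open and shut, and the axes are right-handed (so a half turn about x gives the same grasp; the last joint's range is limited). The gripper opens to 85 mm and grips with 20 to 120 N. Pads are 22 mm wide; open, the fingers measure 114 mm over their backs; the gripper's body (76 mm by 85 mm) begins 54 mm behind the grasp point. The pads swing forward as they close: fully open they stand 13 mm farther back than shut.
Start: joints at [1.024, 0.351, 1.652, -0, 1.139, -0.085], TCP at [0.245, 0.492, 0.231] pointing down, gripper open.
Joint ranges: [-2.75, 2.75], [-0.79, 2.1], [0.01, 2.65], [-1.57, 4.71], [0.07, 3.14], [-2.87, 2.87]. Speed limits (rad/s): [2.22, 2.22, 2.79, 3.14, 3.14, 3.14].

INTERFACE

Orientations are given as a 3x3 rotation matrix whose columns are the frame's x, y, z axes.
In Python, from bench import manip gives the robot as it stands. Calls block until the motion is done:
- manip.move_ptp(position, orientation): joint-space move of the TCP to a pose.
- manip.move_l(position, attitude=None, max_speed=0.15): straight line of the TCP; attitude=None keeps the orientation; max_speed is the mean speed in m/s.
- manip.move_j(angles): joint-space move.
- manip.set_gripper(opening, effort=None): opening from 0.0 (shut) to 1.0 (fully open); effort is the grip in N (None keeps the last); returns when the fingers have stopped.
- manip.dwell(seconds).
- manip.inverse_kinematics(position, orientation): joint angles nearest the present ones, or None.
- manip.grab_frame(name): name is "side" or "top" or "wrist"; returns (picture, depth): 480x640x3 uint8, red, green, blue; 480x640 float32, m along the optical axis (not along the pixel's ray), 0 where there is no reading.
- manip.get_calibration(name): a dict with "camera_matrix" (3x3 intrinsics, pixels), "R" (3x3) and "t" (3): a world point X has camera coordinates R X + t. Camera axes: x right, y down, z forward; pixel columns grow to the right and rows downward; lengths in m; the calibration is good to about 2 mm. A picture is of the moment at which its call begins: read the wrist's pose just before it. get_calibration takes no time and is no camera call; for the wrist camera it gives the pose at the moment of the call.
A pose or a line that the arm cannot do raises manip.Unreachable and nothing moves.
- manip.sign_off(): hands the job in, once; it reports no verdict.
Trained networks look in the newest picture that a camera, given by its name, has taken for a name from the list of things; names that differ only in an ending like _2 or _b are one class to them, and where a whole thing is asked for, a point or a joint stands for the part that bears it (a point fixed in the world has none). Each returns a list of dicts, best first, with "confidence" (0 to 1); they miss things now and then, are a little off and sometimes report something else, mostly with a low value. They report only what shows in the picture. A call takes as long as a camera call.
- manip.look_for(camera, name): "at" ([x, y, z] in m, in world coordinates, good to about 4 mm: the middle of the surface that is visible of it).
Readings, each from a call of its own:
- manip.current_time(): time.
- manip.current_qpos(): joint angles.
- manip.current_joint_vel(): joint speeds.
- manip.current_joint_torque(): joint torques, N m.
- manip.current_ee_pos(): TCP position.
- manip.current_tcp_rot(): TCP orientation.
- manip.current_force(): force on the tool from outside, world axes, zero at the start.
- manip.current_ft_torque(): the same for the moment, N m.
- manip.current_grip_width(): opening from 0.0 (shut) to 1.0 (fully open).
Only numpy, scipy, OpenCV 4.12 (cv2) and the standard library are available. Lean on these libraries where they do the work, as an engineer would, in place of code of your own. Each camera call takes 0.05 s, during which the arm holds its last target. There are 200 camera calls.

TASK

Open the blue wheel lock: working from left to right, one wheel at a time and without turning its neighbours, roll the three black thumbwheels with a fingertip until their tops show 3, 5 and 2 pips at the yellow reading line, then slide the red bolt tab all the way to the left. Press and push gently, with about 10 N and never as much as 20 N, and leave the tape measure, the paint tin and the spark plug beside the lock where they are.

Things in the scene. Friction and masses are not known exactly. Their poses are not given: they have to be found in the camera images.
- cradle: fixed dark steel cradle, 152 x 182 mm, 30 mm high, holding the blue lock case; origin at bench level directly below the middle wheel's axle; x points away from the robot across the wheels, y to the left along their axle. Case: x -60 to +80, y -85 to +85 mm. How high it stands in the cradle differs every time and is not reported: its flat top lies 67 to 77 mm above the bench
- dial_foot (a point): point on the bench below the middle wheel's axle (same as the cradle's origin). Wheels: black, smooth rim, 52 mm diameter, 20 mm wide, 40 mm apart, tops 19 mm above the case's top (so 86 to 96 mm above the bench: feel for them). Each is sprung: sinks 1 mm per 4 N pressed (at most 10 mm), springs back
- bolt_foot (a point): point on the bench at x +62, y 0 mm in the cradle's frame, below mid-travel of the bolt's red ribbed tab, which stands upright on the case's top behind the wheels: 18 mm along x, 14 mm along y, 25 mm tall, centred at y -12.5 mm + travel
- wheel_left (a joint): angle (rad) of the left wheel (centre x 0, y +40 mm in the cradle's frame). 0 has the face with 1 white pip on top, 1.047 (60 degrees) 2 pips, ... 5.236 6 pips, 6.283 again 1; endless. Grows as its top moves away from the robot. Dry friction, about 2.3 N along the rim; stays where left; a light touch slips (grip may be only half the press). Code: 3 pips = 2.094 or whole turns more or less
- wheel_middle (a joint): angle (rad) of the middle wheel (centre x 0, y 0 mm in the cradle's frame). 0 has the face with 1 white pip on top, 1.047 (60 degrees) 2 pips, ... 5.236 6 pips, 6.283 again 1; endless. Grows as its top moves away from the robot. Dry friction, about 2.3 N along the rim; stays where left; a light touch slips (grip may be only half the press). Code: 5 pips = 4.189 or whole turns more or less
- wheel_right (a joint): angle (rad) of the right wheel (centre x 0, y -40 mm in the cradle's frame). 0 has the face with 1 white pip on top, 1.047 (60 degrees) 2 pips, ... 5.236 6 pips, 6.283 again 1; endless. Grows as its top moves away from the robot. Dry friction, about 2.3 N along the rim; stays where left; a light touch slips (grip may be only half the press). Code: 2 pips = 1.047 or whole turns more or less
- bolt (a joint): travel (m) of the bolt with the red tab: 0 at the right (locked, the start), 0.025 at the left against its stop (open). Slides along the cradle's +y against about 3 N of friction and stays where it is left; blocked after about 8 mm unless each wheel stands within about 11 degrees of its code
- tape_measure_mid (a point): yellow tape measure, 71 x 76 x 34 mm, to the right of the lock; the point is its centre, half-way up. Bystander, leave it where it is
- paint_tin_mid (a point): upright paint tin, 78 mm across and 78 mm tall, to the left of the lock; the point is its centre, half-way up. Bystander, leave it where it is
- spark_plug_mid (a point): spark plug lying on the bench, 21 x 90 x 18 mm, in front of the lock; the point is its centre, half-way up. Bystander, leave it where it is

How it is judged:
On the way, in this order (a step that is already met when the one before it is completed fails the run):
1. the left wheel shows 3, the bolt still out ((value of joint wheel_left between -4.3888 and -3.9888 rad or value of joint wheel_left between 1.8944 and 2.2944 rad or value of joint wheel_left between 8.1776 and 8.5776 rad) and velocity of joint wheel_left between -0.05 and 0.05 rad/s and value of joint bolt below 0.003 m), for 0.2 s.
2. the left wheel still shows 3 and the middle wheel shows 5 ((value of joint wheel_left between -4.3888 and -3.9888 rad or value of joint wheel_left between 1.8944 and 2.2944 rad or value of joint wheel_left between 8.1776 and 8.5776 rad) and (value of joint wheel_middle between -2.2944 and -1.8944 rad or value of joint wheel_middle between 3.9888 and 4.3888 rad or value of joint wheel_middle between 10.272 and 10.672 rad) and velocity of joint wheel_middle between -0.05 and 0.05 rad/s and value of joint bolt below 0.003 m), for 0.2 s.
3. all three wheels show 3, 5, 2, the bolt still out ((value of joint wheel_left between -4.3888 and -3.9888 rad or value of joint wheel_left between 1.8944 and 2.2944 rad or value of joint wheel_left between 8.1776 and 8.5776 rad) and (value of joint wheel_middle between -2.2944 and -1.8944 rad or value of joint wheel_middle between 3.9888 and 4.3888 rad or value of joint wheel_middle between 10.272 and 10.672 rad) and (value of joint wheel_right between -5.436 and -5.036 rad or value of joint wheel_right between 0.8472 and 1.2472 rad or value of joint wheel_right between 7.1304 and 7.5304 rad) and velocity of joint wheel_right between -0.05 and 0.05 rad/s and value of joint bolt below 0.003 m), for 0.2 s.
At the end, for the whole second after the job is handed in: the wheels show 3, 5 and 2 (each within 0.2 rad, 11 degrees) and the bolt lies at rest within 3 mm of its left stop ((value of joint wheel_left between -4.3888 and -3.9888 rad or value of joint wheel_left between 1.8944 and 2.2944 rad or value of joint wheel_left between 8.1776 and 8.5776 rad) and (value of joint wheel_middle between -2.2944 and -1.8944 rad or value of joint wheel_middle between 3.9888 and 4.3888 rad or value of joint wheel_middle between 10.272 and 10.672 rad) and (value of joint wheel_right between -5.436 and -5.036 rad or value of joint wheel_right between 0.8472 and 1.2472 rad or value of joint wheel_right between 7.1304 and 7.5304 rad) and value of joint bolt above 0.022 m and velocity of joint bolt below 0.005 m/s); the robot touches nothing.
It fails at once if the robot presses or pushes on the lock or its cradle with more than 20 N (contact force between any of the arm, the fingers and cradle above 20 N).
It fails at once if two wheels are turned at once (each faster than 0.4 rad/s) while dialling (value of joint bolt below 0.003 m and (((velocity of joint wheel_left above 0.4 rad/s or velocity of joint wheel_left below -0.4 rad/s) and (velocity of joint wheel_middle above 0.4 rad/s or velocity of joint wheel_middle below -0.4 rad/s)) or ((velocity of joint wheel_middle above 0.4 rad/s or velocity of joint wheel_middle below -0.4 rad/s) and (velocity of joint wheel_right above 0.4 rad/s or velocity of joint wheel_right below -0.4 rad/s)) or ((velocity of joint wheel_left above 0.4 rad/s or velocity of joint wheel_left below -0.4 rad/s) and (velocity of joint wheel_right above 0.4 rad/s or velocity of joint wheel_right below -0.4 rad/s)))).
It fails at once if the tape measure, the paint tin or the spark plug is moved by more than 20 mm (distance of any of tape_measure_mid, paint_tin_mid, spark_plug_mid from where it was at the start of the episode above 0.02 m).
It also fails if it takes over 67 s, if anything falls off the work surface, if the arm or the gripper's body presses on something with over 40 N, if the wrist force passes 120 N, or if a joint passes its speed limit or range.

## Working session

There is one attempt and no reset: what is moved stays moved. The work goes in short steps, each a Python script; the robot and the scene stay as the last script left them, time stands still between calls to the robot, and variables do not carry over. Pictures are saved under pics/ and viewed, about 8 in all and at most 12, crops included, and the job is handed in when it is done.

```bash
ls; mkdir -p pics; python3 - <<'E'
from bench import manip as m
import cv2,numpy as np
print(m.current_time())
ims=[]
for c in ("top","side"):
    p,d=m.grab_frame(c); cv2.imwrite(f"pics/{c}0.png",p[:,:,::-1]); np.save(f"pics/{c}0.npy",d)
    k=m.get_calibration(c); print(c,k["camera_matrix"][0,0],np.round(-k["R"].T@k["t"],3))
    for n in ("cradle","wheel_left","wheel_middle","wheel_right","bolt","tape_measure_mid","paint_tin_mid","spark_plug_mid"):
        print(n,[(np.round(r["at"],3).tolist(),round(r["confidence"],2)) for r in m.look_for(c,n)[:3]])
print(m.current_time())
E
```

```text
pics
0.0
top 477.24852354747526 [0.35  0.048 0.975]
cradle [([0.53, -0.06, 0.072], 0.76)]
wheel_left [([0.517, -0.025, 0.083], 0.62)]
wheel_middle [([0.52, -0.068, 0.083], 0.76)]
wheel_right [([0.532, -0.106, 0.085], 0.72), ([0.58, -0.243, 0.034], 0.38), ([0.533, 0.122, 0.073], 0.19)]
bolt [([0.585, -0.066, 0.095], 0.64)]
tape_measure_mid [([0.58, -0.244, 0.032], 0.8)]
paint_tin_mid [([0.533, 0.118, 0.074], 0.86)]
spark_plug_mid [([0.403, -0.132, 0.016], 0.62)]
side 491.8345838198304 [ 0.181 -0.666  0.487]
cradle [([0.509, -0.118, 0.064], 0.82)]
wheel_left [([0.509, -0.042, 0.082], 0.95), ([0.514, -0.116, 0.066], 0.54)]
wheel_middle [([0.519, -0.078, 0.078], 0.55)]
wheel_right [([0.526, -0.115, 0.079], 0.93), ([0.584, -0.075, 0.088], 0.36), ([0.57, -0.258, 0.035], 0.31)]
bolt [([0.583, -0.074, 0.089], 0.72)]
tape_measure_mid [([0.577, -0.256, 0.033], 0.6)]
paint_tin_mid [([0.526, 0.103, 0.062], 0.6)]
spark_plug_mid [([0.404, -0.143, 0.018], 0.72), ([0.512, -0.115, 0.065], 0.17)]
0.9
```

View pics/top0.png

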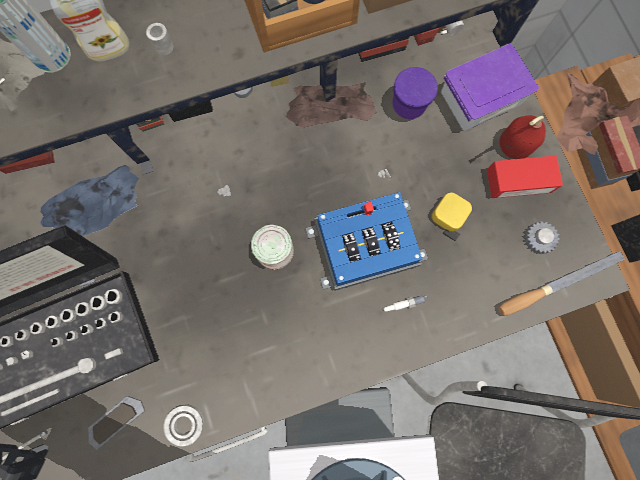

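The lock is at about pixel (372,240), turned about 10°; the tin is on its left, the tape on its right and the plug in front. Next I'll look from the wrist camera with the gripper shut.

```bash
cat > h.py <<'E'
from bench import manip as m
import numpy as np, cv2, json, os
def frame(yaw):
    c,s=np.cos(yaw),np.sin(yaw)
    return np.array([c,s,0]),np.array([-s,c,0])
def tool(yaw,flip=1):   # tool down, jaws along the lock's x
    x=np.array([0,0,-1.]);y=flip*frame(yaw)[0]
    return np.stack([x,y,np.cross(x,y)],1)
def pix2w(k,uv,d):
    p=np.linalg.inv(k["camera_matrix"])@np.array([uv[0],uv[1],1.])*d
    return k["R"].T@(p-k["t"])
E
python3 - <<'E'
from h import *
yaw=np.deg2rad(10.5)
print(np.round(m.current_tcp_rot(),2).tolist())
for f in(1,-1):
    q=m.inverse_kinematics([0.5,-0.066,0.26],tool(yaw,f)); print(f,None if q is None else np.round(q,2))
    if q is not None and (f==1 or 1): best=(f,q) if f==1 or 'best' not in dir() or abs(q[5])<abs(best[1][5]) else best
f=best[0]; print("use",f)
t=m.current_time(); m.set_gripper(0.0,20); print("grip",m.current_time()-t)
t=m.current_time(); m.move_ptp([0.46,-0.066,0.26],tool(yaw,f)); print("ptp",m.current_time()-t)
k=m.get_calibration("wrist"); p,d=m.grab_frame("wrist"); cv2.imwrite("pics/w0.png",p[:,:,::-1]); np.save("pics/w0.npy",d)
np.savez("pics/w0k.npz",**k)
print("cam",np.round(-k["R"].T@k["t"],3),np.round(k["R"],2).tolist(),m.current_ee_pos(),m.current_force())
for n in ("wheel_left","wheel_middle","wheel_right","bolt","cradle"):
    print(n,[(np.round(r["at"],3).tolist(),round(r["confidence"],2)) for r in m.look_for("wrist",n)[:2]])
E
```

```text
[[0.0, 0.45, 0.9], [0.0, 0.9, -0.45], [-1.0, 0.0, 0.0]]
1 [-0.22  0.24  1.73 -0.    1.17 -0.41]
-1 [-0.22  0.24  1.73 -0.    1.17  2.73]
use 1
grip 0.7667
ptp 2.15
cam [0.445 0.013 0.403] [[0.98, 0.18, 0.0], [0.17, -0.93, 0.31], [0.06, -0.31, -0.95]] [ 0.46011446 -0.06541955  0.25995708] [-0.03152295  0.28042106 -0.11728478]
wheel_left [([0.517, -0.025, 0.082], 0.65), ([0.528, -0.052, 0.072], 0.39)]
wheel_middle [([0.522, -0.069, 0.082], 0.68), ([0.518, -0.024, 0.083], 0.54)]
wheel_right [([0.526, -0.107, 0.086], 0.85)]
bolt [([0.59, -0.064, 0.097], 0.82)]
cradle [([0.526, -0.053, 0.069], 0.61)]
```

View pics/w0.png

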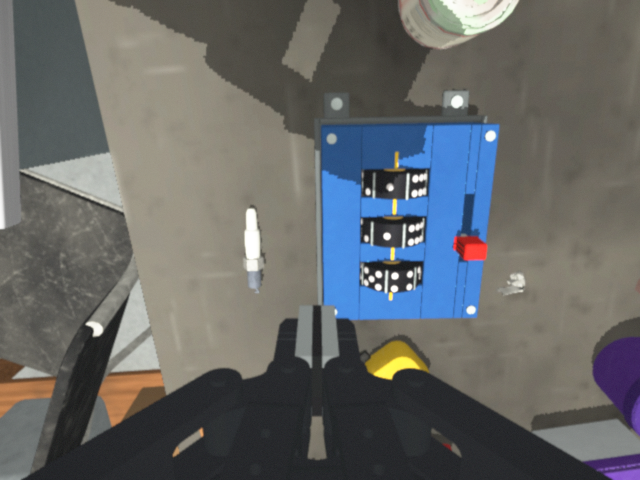

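```bash
cat >> h.py <<'E'
def fitcase(p,d,k):
    hsv=cv2.cvtColor(p,cv2.COLOR_RGB2HSV)
    M=(hsv[...,0]>98)&(hsv[...,0]<125)&(hsv[...,1]>120)&(hsv[...,2]>40)&(d>0)
    n,l,st,_=cv2.connectedComponentsWithStats(M.astype(np.uint8)); M=l==1+np.argmax(st[1:,4])
    v,u=np.nonzero(M); z=d[M]
    P=(np.linalg.inv(k["camera_matrix"])@np.stack([u,v,np.ones_like(u)]))*z
    W=(k["R"].T@(P-k["t"][:,None])).T
    zt=np.median(W[:,2]); T=W[abs(W[:,2]-zt)<.004]
    r=cv2.minAreaRect((T[:,:2]*1000).astype(np.float32)); b=cv2.boxPoints(r)
    return zt,r,b
def unroll(p,k,foot,yaw,ztop,R=.026):
    """per wheel strip: columns = angle -70..70 deg about the axle (+ = away), rows = width; left wheel first"""
    ex,ey=frame(yaw); out=[]
    a=np.deg2rad(np.arange(-70,70.1,.5)); w=np.linspace(.010,-.010,80)
    for yc in(.04,0,-.04):
        A,Y=np.meshgrid(a,w+yc)
        X=foot[0]+R*np.sin(A)*ex[0]+Y*ey[0]; Yw=foot[1]+R*np.sin(A)*ex[1]+Y*ey[1]; Z=ztop-R+R*np.cos(A)
        C=np.stack([X,Y*0+Yw,Z],-1)@k["R"].T+k["t"]; q=C@k["camera_matrix"].T
        out.append(cv2.remap(p,(q[...,0]/q[...,2]).astype(np.float32),(q[...,1]/q[...,2]).astype(np.float32),cv2.INTER_CUBIC))
    return out
E
python3 - <<'E'
from h import *
p=cv2.imread("pics/w0.png")[:,:,::-1].copy(); d=np.load("pics/w0.npy"); k=dict(np.load("pics/w0k.npz"))
zt,r,b=fitcase(p,d,k); print("wrist",zt,r)
k2=m.get_calibration("top"); p2=cv2.imread("pics/top0.png")[:,:,::-1].copy(); z2,r2,b2=fitcase(p2,np.load("pics/top0.npy"),k2); print("top",z2,r2)
ang=r[2]; yaw=np.deg2rad(ang if ang<45 else ang-90)
ex,ey=frame(yaw); foot=np.array(r[0])/1000-.010*ex[:2]; print("yaw",np.rad2deg(yaw),"foot",foot)
# wheel tops from depth
P=[]
for yc in(.04,0,-.04):
    X=np.append(foot+yc*ey[:2],zt+.019); c=k["R"]@X+k["t"]; q=k["camera_matrix"]@c; u,v=(q[:2]/q[2]).round().astype(int)
    print(u,v,pix2w(k,(u,v),d[v,u]))
json.dump(dict(foot=foot.tolist(),yaw=yaw,zt=float(zt)),open("pose.json","w"))
S=unroll(p,k,foot,yaw,zt+.019); S=[cv2.copyMakeBorder(s,0,6,0,0,cv2.BORDER_CONSTANT,value=(255,0,0)) for s in S]
I=cv2.resize(np.vstack(S),None,fx=2.5,fy=2)
for g in range(-60,61,30): cv2.line(I,(int((g+70)*5),0),(int((g+70)*5),I.shape[0]),(0,255,0),1)
cv2.imwrite("pics/s0.png",I[:,:,::-1])
E
```

```text
wrist 0.07082320461596399 ((536.35107421875, -67.53738403320312), (140.2751922607422, 169.9200897216797), 11.499053955078125)
top 0.07048182809677997 ((535.80419921875, -67.53115844726562), (140.744873046875, 169.8499298095703), 11.60275650024414)
yaw 11.499053955078125 foot [ 0.52655179 -0.0695309 ]
400 187 [ 0.51909641 -0.03052622  0.08895061]
397 236 [ 0.52654062 -0.06965686  0.088657  ]
395 282 [ 0.53467693 -0.10912461  0.08868719]
```

View pics/s0.png

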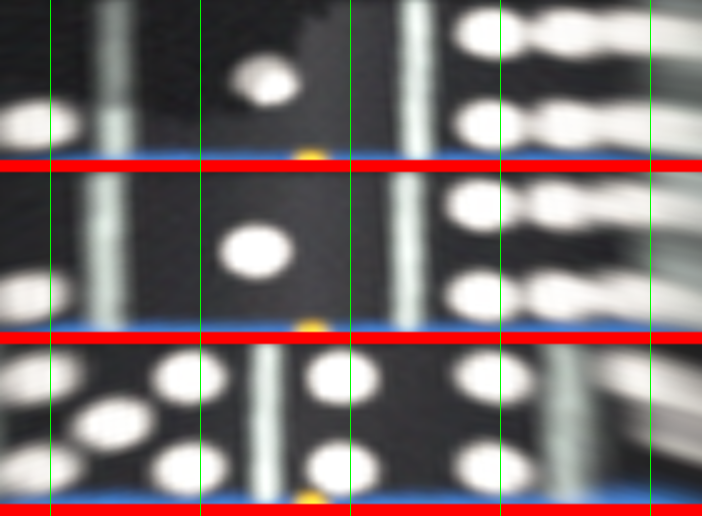

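Readings from the strips, at 5 px per degree with 0° at x=350:

| Wheel | Face centre | Current angle | Code angle | Turn needed |
|---|---|---|---|---|
| Left | 1 pip at about -17° | -17° | 120° | +137° |
| Middle | 1 pip at about -19° | -19° | -120° | -101° |
| Right | 4 pips at about +13° | 193° | 60° | -133° |

The case top is about 70.7 mm high, which is within the stated range. I'll feel for the left wheel and make one stroke.

```bash
cat >> h.py <<'E'
def pose():
    s=json.load(open("pose.json")); return np.array(s["foot"]),s["yaw"],s["zt"],s
def at(x,y,z):
    f,yaw,_,_=pose(); ex,ey=frame(yaw); return np.append(f+x*ex[:2]+y*ey[:2],z)
class Stop(Exception): pass
def press(x,y,z0,target=10.,zmin=.080,step=.0008):
    """at (x,y) go down from z0 until the press is about target N; returns z"""
    _,yaw,_,_=pose(); m.move_l(at(x,y,z0),max_speed=.1); b=m.current_force(); z=z0
    while True:
        F=m.current_force()-b
        if np.linalg.norm(F)>=target-1: return z,b,F
        if z<zmin: raise Stop(f"no contact {z} {F}")
        z-=min(step*2,max(.0003,(target-F[2])/4000*.6)) if F[2]>2 else step
        m.move_l(at(x,y,z),max_speed=.02)
def stroke(y,x0,x1,zp=None,ztouch=.0945,speed=.04):
    z,b,F=press(x0,y,zp or ztouch)
    m.move_l(at((x0+x1)/2,y,z),max_speed=speed); F1=m.current_force()-b
    if np.linalg.norm(F1)>16: m.move_l(at((x0+x1)/2,y,z+.03)); raise Stop(f"force {F1}")
    m.move_l(at(x1,y,z),max_speed=speed); F2=m.current_force()-b
    m.move_l(at(x1,y,.102),max_speed=.1)
    print("z %.4f F0 %s F1 %s F2 %s t %.2f"%(z,F.round(1),F1.round(1),F2.round(1),m.current_time())); return z
def look(name,save=True):
    f,yaw,zt,_=pose(); 
    m.move_l([*m.current_ee_pos()[:2],.13],max_speed=.2)
    m.move_l([0.46,-0.066,0.26],max_speed=.25)
    k=m.get_calibration("wrist"); p,d=m.grab_frame("wrist"); S=unroll(p,k,f,yaw,zt+.019)
    A=[]
    for s in S:
        g=s[8:70].min(2).astype(float); c=cv2.GaussianBlur(np.percentile(g,5,axis=0)[None],(9,1),2)[0]
        c=c[40:241]; a=np.arange(-50,50.1,.5); w=np.clip(c-80,0,None)
        # separator phase: weighted circular mean with period 60 deg, face centre = separator + 30
        ph=np.angle((w*np.exp(1j*np.deg2rad(a*6))).sum()/max(w.sum(),1e-9))/6
        A.append((round(float((np.rad2deg(ph)+30+30)%60-30),1),round(float(c.max()))))
    print(name,"face centre mod 60:",A,"t",m.current_time())
    S=[cv2.copyMakeBorder(s,0,6,0,0,cv2.BORDER_CONSTANT,value=(255,0,0)) for s in S]
    I=cv2.resize(np.vstack(S),None,fx=2.5,fy=2)
    for g in range(-60,61,30): cv2.line(I,(int((g+70)*5),0),(int((g+70)*5),I.shape[0]),(0,255,0),1)
    cv2.imwrite(f"pics/{name}.png",I[:,:,::-1]); cv2.imwrite(f"pics/{name}_full.png",p[:,:,::-1])
E
python3 - <<'E'
from h import *
look("s1")
_,yaw,_,_=pose()
m.move_ptp(at(-.010,.04,.11),tool(yaw)); print(m.current_time())
try: z=stroke(.04,-.010,.010)
finally: look("s2")
E
```

```text
s1 face centre mod 60: [(-17.0, 218), (-18.5, 215), (13.1, 220)] t 5.6333
6.325
z 0.0854 F0 [-2.5 -0.2  9. ] F1 [-1.6  2.   9.2] F2 [0.  1.3 7.8] t 10.75
s2 face centre mod 60: [(29.0, 228), (-18.5, 216), (13.1, 220)] t 11.85
```

The first stroke turned the left wheel 46° (-17 to 29), close to ideal rolling. Two more strokes should finish it.

```bash
python3 - <<'E'
from h import *
m.move_l(at(-.0100,.04,.102),max_speed=.25)
for i in range(2):
    stroke(.04,-.0100,.0098,zp=.0872)
    if i==0: m.move_l(at(-.010,.04,.102),max_speed=.15)
look("s3")
E
```

```text
z 0.0843 F0 [-1.7 -3.9 10.1] F1 [ 1.4 -1.  10.1] F2 [ 3.  -0.8  8.5] t 15.35
z 0.0836 F0 [-1.7 -0.6  9.4] F1 [ 1.4  1.6 10.1] F2 [3.1 2.  7.1] t 18.57
s3 face centre mod 60: [(-2.6, 204), (-18.5, 216), (13.1, 220)] t 19.6667
```

View pics/s3.png

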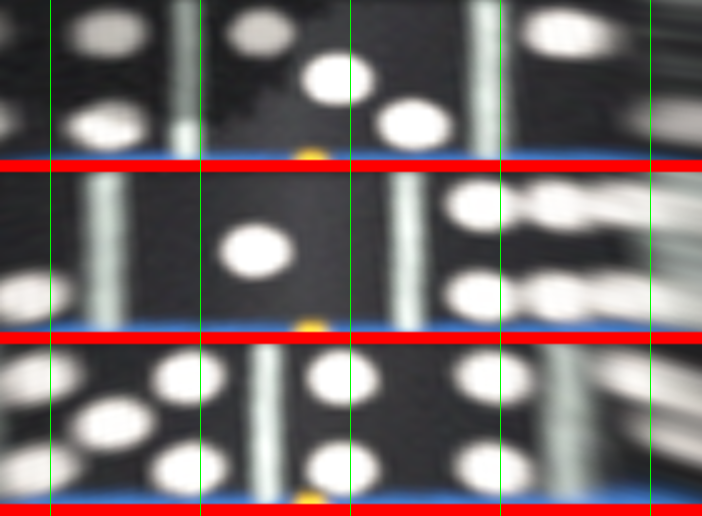

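The left wheel shows 3 pips, 2.6° off, and the neighbours haven't moved. The yellow line's parallax (-8°) matches the pose, so I see no bias. Next is the middle wheel, backwards. I'll start its press above contact so the force zero is clean.

```bash
python3 - <<'E'
from h import *
m.move_l(at(.0113,.0,.102),max_speed=.25)
for i in range(2):
    stroke(.0,.0113,-.0113,zp=.0888)
    if i==0: m.move_l(at(.0113,.0,.102),max_speed=.15)
look("s4")
E
```

```text
z 0.0849 F0 [-1.3  1.5  9.9] F1 [-0.9  1.5 11.1] F2 [-2.7 -0.3 10.6] t 23.75
z 0.0849 F0 [-1.3  0.8  9.2] F1 [-1.7  1.8 10.8] F2 [-1.6  1.   8.9] t 27.02
s4 face centre mod 60: [(-2.6, 206), (0.9, 211), (13.1, 220)] t 28.075
```

```bash
python3 - <<'E'
from h import *
m.move_l(at(.00997,-.04,.102),max_speed=.25)
for i in range(3):
    stroke(-.04,.00997,-.00997,zp=.0888)
    if i<2: m.move_l(at(.00997,-.04,.102),max_speed=.15)
look("s5")
E
```

```text
z 0.0853 F0 [-1.   1.5  9.2] F1 [-0.2  2.1  9. ] F2 [-1.   1.3  8.2] t 31.61
z 0.0848 F0 [0.2 2.8 8.6] F1 [-0.6  2.6  9.5] F2 [-0.5  1.7  8.6] t 34.80
z 0.0847 F0 [-1.   1.1  9.9] F1 [-1.   2.3 11. ] F2 [-1.   1.7  9.4] t 38.24
s5 face centre mod 60: [(-2.6, 206), (0.9, 211), (1.4, 212)] t 39.3417
```

View pics/s5.png

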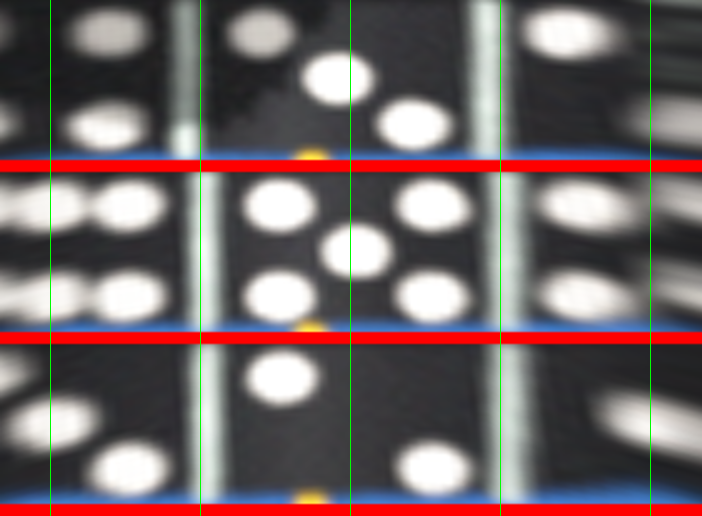

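The wheels show 3, 5 and 2, all within 3° of the line. Now the bolt.

```bash
python3 - <<'E'
from h import *
_,yaw,zt,_=pose(); ey=frame(yaw)[1]; z=zt+.010; X=.062
m.move_l(at(X,-.039,.14),max_speed=.25); m.move_l(at(X,-.039,z),max_speed=.12)
b=m.current_force(); y=-.039; L=[]; c=None
while True:
    F=m.current_force()-b; f=float(-F@ey); L.append((round(y*1e3,1),round(f,1),round(float(F[2]),1)))
    if np.linalg.norm(F)>10 or (y>-.0095 and f>7.0) or y>-.003 or m.current_time()>60: break
    y+=.002 if y<-.0125 else .0005
    m.move_l(at(X,y,z),max_speed=.03 if y<-.0125 else .02)
print(L,m.current_time())
m.move_l(at(X,y-.006,z),max_speed=.1); m.move_l(at(X,y-.006,.14),max_speed=.2)
m.move_l([0.46,-0.066,0.26],max_speed=.25); look("s6")
E
```

```text
[(-39.0, 0.0, 0.0), (-37.0, 0.2, -0.2), (-35.0, 0.6, -0.8), (-33.0, 0.3, -0.8), (-31.0, 0.9, 0.5), (-29.0, 1.1, -0.4), (-27.0, 1.1, -0.5), (-25.0, 1.7, -0.8), (-23.0, 1.3, 0.3), (-21.0, 1.0, 0.1), (-19.0, 2.2, 0.5), (-17.0, 1.4, -0.9), (-15.0, 1.9, 0.6), (-13.0, 0.8, 0.4), (-11.0, 0.6, -0.0), (-10.5, 2.5, 0.5), (-10.0, 2.7, -0.6), (-9.5, 2.3, 1.0), (-9.0, 2.9, 1.0), (-8.5, 3.0, 1.4), (-8.0, 2.2, 0.4), (-7.5, 3.9, 0.7), (-7.0, 3.4, 0.5), (-6.5, 2.0, 0.3), (-6.0, 2.5, 1.0), (-5.5, 2.8, 1.0), (-5.0, 3.0, 0.9), (-4.5, 2.3, 0.9), (-4.0, 5.6, -0.1), (-3.5, 7.5, -0.9)] 48.1167
s6 face centre mod 60: [(-2.6, 204), (0.9, 211), (1.4, 209)] t 51.1917
```

View pics/s6_full.png

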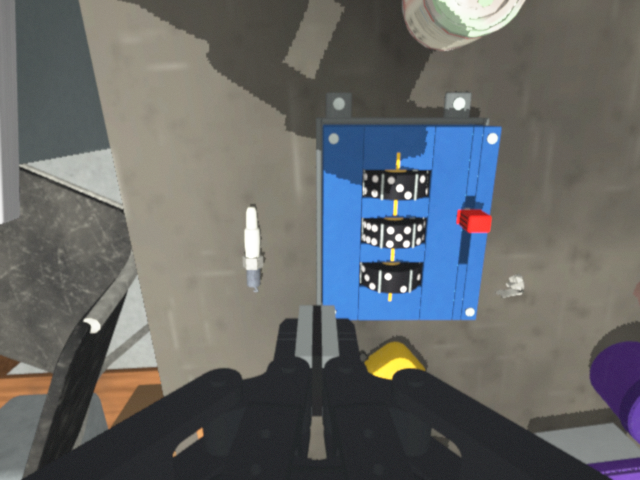

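The red tab moved from row 248 to row 221, and the push force rose to 7.5 N at the end, as it would against the stop. I'll measure the travel and check the bystanders before handing in.

```bash
python3 - <<'E'
from h import *
f,yaw,zt,_=pose(); ex,ey=frame(yaw)
def red(p,d,k):
    h=cv2.cvtColor(p,cv2.COLOR_RGB2HSV); M=((h[...,0]<6)|(h[...,0]>174))&(h[...,1]>150)&(h[...,2]>80)
    M[:,:430]=0; M[:,520:]=0; M[:180]=0; M[300:]=0
    v,u=np.nonzero(M); W=np.array([pix2w(k,(a,b),d[b,a]) for a,b in zip(u,v)]); W=W[W[:,2]>zt+.021]
    y=(W[:,:2]-f)@ey[:2]; return len(y),np.percentile(y,[3,50,97]).round(4)
print(red(cv2.imread("pics/w0.png")[:,:,::-1].copy(),np.load("pics/w0.npy"),dict(np.load("pics/w0k.npz"))))
k=m.get_calibration("wrist"); p,d=m.grab_frame("wrist"); print(red(p,d,k))
m.grab_frame("top")
for n in ("tape_measure_mid","paint_tin_mid","spark_plug_mid","bolt"):
    print(n,[np.round(r["at"],3).tolist() for r in m.look_for("top",n)[:1]])
print(m.current_time(),m.current_force())
E
```

```text
(386, array([-0.0178, -0.0113, -0.0055]))
(425, array([0.0067, 0.0134, 0.0194]))
tape_measure_mid []
paint_tin_mid [[0.53, 0.12, 0.073]]
spark_plug_mid []
bolt [[0.582, -0.038, 0.097]]
51.4917 [ 0.3463217  -0.24912531  0.42820646]
```

The tab has travelled 24.7 mm, so it is at its stop. The picture shows the plug and tape where they were.

```bash
python3 -c "
from bench import manip as m
print(m.sign_off(), m.current_time())"
```

```text
the job is handed in; nothing more can be done
the job is handed in; nothing more can be done
```

The lock is open and the job is handed in, at about 51.5 s of the 67 s allowed; sign-off reports no verdict.

- **Wheels:** I rolled them from left to right in 3, 2 and 3 fingertip strokes. The final camera check showed 3, 5 and 2 pips, off the reading line by -2.6°, +0.9° and +1.4° (11° allowed). The neighbours showed no movement while each wheel was turned.
- **Bolt:** I pushed the tab left until the force rose to 7.5 N at the stop. The depth images gave 24.7 mm of travel out of 25. The arm was then withdrawn clear of everything.
- **Forces:** Readings stayed at about 9–11 N. In the second and third left-wheel strokes the zero was taken with the tip already touching, so the true press there was probably 13–14 N, still under 20 N.
- **Bystanders:** The last top-camera check found the paint tin within 4 mm of its first reading. It did not find the tape measure or the spark plug. In the last wrist picture both look where they started, but I did not measure them.

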